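Seat the spoon cradle in the flap organizer

ROBOT

A 6-joint arm with a two-finger parallel gripper is mounted at the origin on the work surface. World frame = base frame: x ahead of the robot, y to its left, z up, the work surface at z = 0. Lengths are in mm, angles in rad, forces in N, time in s.
With the tool pointing down it reaches from about 275 to 850 mm from the base axis. Payload 5.2 kg.
Tool frame: the origin (TCP) lies on the centre line of the jaws, within the pads' length; the fingertips stand 22 mm ahead of it and the grasp point (between the pads) lies 3 mm ahead of it; z points along the fingers, y is the direction in which the jaws open and shut (so a half turn about z gives the same grasp; the last joint's range is limited). The gripper opens to 85 mm and grips with 20 to 120 N. Pads are 22 mm wide; open, the fingers measure 114 mm over their backs; the gripper's body (76 mm by 85 mm) begins 54 mm behind the grasp point. The pads swing forward as they close: fully open they stand 13 mm farther back than shut.
Start: joints at [0.91, 0.259, 1.535, -0, 1.348, -0.203], TCP at [243.067, 493.38, 232.11] pointing down, gripper open.
Joint ranges: [-3.14, 3.14], [-0.91, 2.08], [0.19, 2.58], [-1.22, 4.36], [0.22, 2.71], [-3.12, 3.12]. Speed limits (rad/s): [2.57, 2.57, 3.14, 3.14, 3.14, 3.14].

INTERFACE

Orientations are given as [roll, pitch, yaw] about the fixed x, y, z axes, in that order (R = Rz(yaw) Ry(pitch) Rx(roll)).
In Python, from rig import manip, imaging gives the robot as it stands.
- The arm moves only by the tool arm_command, never from a script. Its argument "motion" is a list of rows, each a list of 5 numbers: the finger opening in cm, from 0 to 8.54, then the shift along the tool's x, y, z in cm, then the turn about the tool's z in rad. In form: [[grip, tx, ty, tz, roll], ...]. A call has 1 to 12 rows; each row shifts and turns the commanded pose from where the row before left it, along the tool's axes as they then stand; what a row does not reach is not made up. A row lasts 1/8 s, in which the tool goes at most 62.5 mm and 10.7 degrees, less where a joint would pass 70% of its speed; a pose out of reach is approached as far as the arm can. A call with a gripper value outside its range is refused whole. The fingers move at their own pace and stop on an object; "force" is the grip in N (left out, the last holds). Time passes only in rows, so rows that do not move let the fingers close. It gives the time, the measured TCP pose, the force and the opening at its end, in the units of the state.
- manip.sense(): the state, without advancing time (a new reading comes with each control period).
- imaging.snapshot(name): name is "side" or "top" or "wrist"; returns the picture (420x560x3 uint8, blue, green, red); there is no depth.
- imaging.get_calibration(name): a dict with "camera_matrix" (3x3 intrinsics, pixels), "dist" ([k1, k2, p1, p2, k3] as OpenCV has them; the pictures are not rectified), "xyz" and "orientation" of the camera in the world. Camera axes: x right, y up, looking along -z (the intrinsics and any distortion apply to the point x, -y, -z); pixel columns grow to the right and rows downward; lengths in mm; the calibration is good to about 2 mm. A picture is of the moment at which its call begins: read the wrist's pose just before it. get_calibration takes no time and is no camera call; for the wrist camera it gives the pose at the moment of the call.
- manip.finish_job(): hands the job in, once; it reports no verdict.
The state is a dict: "clock": time; "q": joint angles; "dq": joint speeds; "joint_torque": joint torques, N m; "position": TCP position; "ee_rot": TCP orientation; "wrist_force": force on the tool from outside, world axes, zero at the start; "moment": the same for the moment, N m; "opening": finger opening in mm.
Only numpy, scipy, OpenCV 4.12 (cv2) and the standard library are available. Lean on these libraries where they do the work, as an engineer would, in place of code of your own. Each camera call takes 0.05 s, during which the arm holds its last target. There are 200 camera calls.

TASK

Put the loose spoon cradle back into the pocket of the flap organizer: set it in with its tongue pointing to the lipped end, then shuffle it under the lip until its keys fall into the keyways and it lies fully down, without forcing or dropping it. Then shut the organizer's flap over it all the way, and leave the other things on the counter where they are.

Things in the scene. Friction and masses are not known exactly. Their poses are not given: they have to be found in the camera images.
- organizer: Pale blue plastic organizer, fixed: a low open box, 150 x 120 mm, walls 35 mm high, 6 mm thick. Origin on the counter below the seat; x along the pocket to its lipped end (roughly away from the robot), y to the flap's hinge side, z up. In this frame (mm) the pocket is x -70 to 68, y -54 to 54, floor at z 14 with two keyways in it.
- seat (a point): Where the cradle's origin lies when seated: organizer frame (0, 0, 6 mm), organizer's axes. While its keys still ride on the pocket floor the cradle's origin is 8 mm above this. The lip is in the way of lowering it straight in: set it down about 15 mm short (at -x), then move it along +x under the lip.
- lip (a point): Middle of the free edge of the lip, organizer frame (57, 0, 33 mm). The lip is a strip across the whole lipped end that roofs over the pocket from x 57 to 68, z 31 to 35 mm. The seated cradle's tongue reaches 7 mm under it.
- keyway_wide (a point): Middle of the wide keyway's mouth in the pocket floor, organizer frame (32, 0, 14 mm). 16 mm long (x), 65 mm wide (y), 10 mm deep.
- keyway_narrow (a point): Middle of the narrow keyway's mouth, organizer frame (-32, 0, 14 mm). 16 mm long (x), 35 mm wide (y), 10 mm deep.
- cradle: White plastic spoon cradle, loose, about 0.18 kg. Origin below the middle of its handle at the level of its keys' undersides (z 0 on the counter); x to its tongue, z up. Plate 100 x 100 mm, z 8 to 14 mm. Comb ribs at x -42 and 42, 8 mm thick, up to z 22. Seated it has 2 mm play in x, 2.5 in y each way; pushed within that play and square to 0.05 rad it falls in by its own weight.
- handle_top (a point): Top centre of the cradle's handle, 56 mm above its origin: an upright slab 14 mm thick (cradle x) and 60 mm long (y) rising 42 mm from the plate's middle; grip it across the 14 mm, or push it. In the pocket, fingertips 32 mm or more above the cradle's origin clear the walls.
- wide_key (a point): Middle of the underside of the wide key below the cradle, cradle frame (32, 0, 0): 12 mm long (x), 60 mm wide (y), 8 mm deep. A second key, 12 mm by 30 mm, is at (-32, 0, 0).
- tongue_tip (a point): Middle of the tongue's end, cradle frame (64, 0, 11 mm). The tongue is 14 mm long, 50 mm wide, 6 mm thick and juts from the plate's +x end; it is seen from above and tells which end goes under the lip.
- flap (a joint): Angle of the organizer's flap: 0 shut, 2.3 wide open, leaning outwards. Stiff hinge, stays where left (0.12 N m to move). The flap is a shallow domed cover 150 x 120 mm, 33 mm deep; shut, its top is 68 mm above the counter and its inside top 65 mm, so it shuts only over a fully seated cradle (handle top then at 62 mm).
- flap_hinge (a point): Middle of the flap's hinge axis: organizer frame (0, 60, 35 mm); the axis runs along the organizer's x.
- flap_edge (a point): Middle of the flap's free edge on its outer (top) face: 120 mm from the hinge axis in the flap's plane, 33 mm out from it. A tab 50 mm wide, 3 mm thick, reaches 13 mm further. Open, the outer face looks away from the pocket (organizer +y): push it from there. Shut, this point is at organizer frame (-1, -60, 68 mm).
- glass_pot: Bystander: round closed glass container, 106 mm across, 62 mm high. Origin at the centre of its underside.
- straw_cup: Bystander: steel straw cup with twist cap, 72 mm across, 140 mm high with its straw. Origin at the centre of its underside.
- bowl: Bystander: white bowl, 110 mm across, 45 mm high. Origin at the centre of its underside.
- spoon0: Bystander: soft-tip spoon, 150 mm long, lying flat along its x; origin under its middle.
- spoon1: Bystander: a second spoon like it.
- spoon2: Bystander: a third spoon like it.
Things that resemble listed ones, but are neither listed nor needed, are in the scene too. Leave any pink or purple look-alike of the organizer alone.

How it is judged:
By the outcome, as a careful person would: the job done as asked, in the order asked, and still so for the second after the job is handed in, with the robot touching nothing.
It also fails if it takes over 53 s, if anything falls off the work surface, if the arm or the gripper's body presses on something with over 40 N, if the wrist force passes 120 N, or if a joint passes its speed limit or range.

## Working session

There is one attempt and no reset: what is moved stays moved. The work goes in short steps, Python scripts to look and compute and a tool call to move; the robot and the scene stay as the last step left them, time stands still between calls to the robot, and variables do not carry over. Pictures are saved under pics/ and viewed, about 8 in all and at most 12, crops included, and the job is handed in when it is done.

Besides the shell and the picture viewer there is one more tool, called after "Emit:" as name([rows], argument=value, ...), one row to a line, values as JSON. arm_command: Moves the arm, as the interface text tells. Its arguments: {"type":"object","properties":{"motion":{"type":"array","items":{"type":"array","items":{"type":"number"}}},"force":{"type":"number"}},"required":["motion"]}

```bash
mkdir -p pics; python3 - <<'E'
from rig import manip, imaging
import cv2
s=manip.sense(); print({k:s[k] for k in("clock","position","ee_rot","opening","q")})
for n in("top","side"):
    cv2.imwrite(f"pics/{n}0.png",imaging.snapshot(n)); print(n,imaging.get_calibration(n))
E
```

```text
{'clock': 0.0, 'position': array([242.72862902, 492.95120529, 231.2680546 ]), 'ee_rot': array([-3.13977591e+00, -3.67888681e-04,  2.68380905e+00]), 'opening': 85.11175329178214, 'q': array([ 9.10210927e-01,  2.59354019e-01,  1.53608486e+00, -5.71044229e-06,
        1.34800738e+00, -2.02800860e-01])}
top {'camera_matrix': array([[443.93048822,   0.        , 274.86621614],
       [  0.        , 443.93048822, 211.56863282],
       [  0.        ,   0.        ,   1.        ]]), 'dist': array([0.04472984, 0.        , 0.        , 0.        , 0.        ]), 'xyz': array([ 355.24274855,  -33.55710036, 1225.71263334]), 'orientation': array([ 0.14238485, -0.01276463, -1.58600342])}
side {'camera_matrix': array([[380.2135936 ,   0.        , 279.41927927],
       [  0.        , 380.2135936 , 212.13759992],
       [  0.        ,   0.        ,   1.        ]]), 'dist': array([-0.06190497,  0.        ,  0.        ,  0.        ,  0.        ]), 'xyz': array([ 229.22482656, -643.61072674,  757.22282315]), 'orientation': array([ 0.80024185,  0.00302384, -0.46916617])}
```

View pics/top0.png

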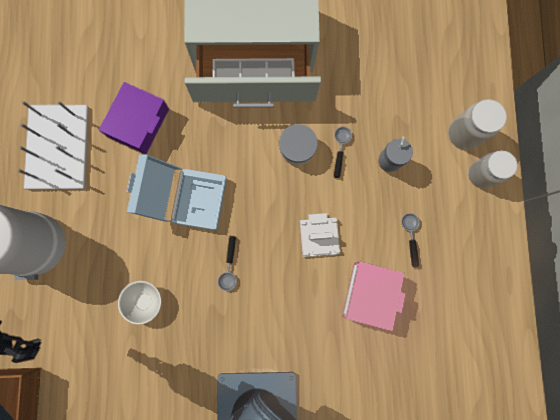

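View pics/side0.png

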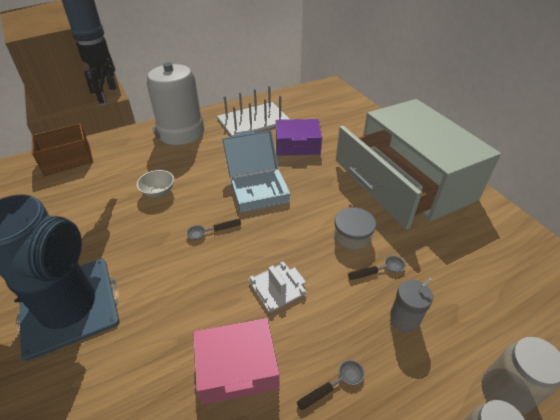

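Candidates: the organizer could be the open pale-blue box (200,200), the purple shut one (134,118) or the pink shut one (376,295). I take the pale-blue one. The cradle could be the white piece with handle and tongue (320,237) or the rack (57,147). I take the first, with its tongue at about (319,218), and check both in a close crop.

```bash
cat >h.py <<'E'
import numpy as np, cv2
from rig import manip, imaging
from scipy.spatial.transform import Rotation as R
from scipy.optimize import least_squares
def proj(P,c):
    P=np.atleast_2d(P)-c["xyz"]; p=R.from_euler("xyz",c["orientation"]).inv().apply(P)*[1,-1,-1]
    return cv2.projectPoints(p.reshape(-1,1,3),np.zeros(3),np.zeros(3),c["camera_matrix"],c["dist"])[0].reshape(-1,2)
def ray(px,z,c):
    u=cv2.undistortPoints(np.array(px,float).reshape(-1,1,2),c["camera_matrix"],c["dist"]).reshape(-1,2)
    d=R.from_euler("xyz",c["orientation"]).apply(np.c_[u[:,0],-u[:,1],-np.ones(len(u))])
    return c["xyz"]+d*((np.broadcast_to(z,len(u))-c["xyz"][2])/d[:,2])[:,None]
def pose(P,x,y,a):
    P=np.atleast_2d(P).astype(float); return R.from_euler("z",a).apply(P)+[x,y,0]
def fit(obs,x0):
    # obs: list of (calib, local pts, pixels) -> planar pose
    f=lambda v:np.concatenate([(proj(pose(P,*v),c)-p).ravel() for c,P,p in obs])
    r=least_squares(f,x0,x_scale=[10,10,.1]); return r.x,r.fun
E
python3 - <<'E'
import cv2,numpy as np
a=cv2.imread("pics/top0.png")
A=cv2.resize(a[145:240,120:240],None,fx=5,fy=5,interpolation=cv2.INTER_CUBIC)
B=cv2.resize(a[205:265,290:350],None,fx=0,fy=0,dsize=(475,475),interpolation=cv2.INTER_CUBIC)
A=cv2.resize(a[150:235,125:230],None,fx=7,fy=7,interpolation=cv2.INTER_CUBIC)
cv2.imwrite("pics/A.png",A)
B=cv2.resize(a[207:265,292:350],None,fx=10,fy=10,interpolation=cv2.INTER_CUBIC)
cv2.imwrite("pics/B.png",B)
E
```

```text
Traceback (most recent call last):
cv2.error: OpenCV(4.12.0) :-1: error: (-5:Bad argument) in function 'resize'
> Overload resolution failed:
>  - argument for resize() given by name ('dsize') and position (2)
>  - argument for resize() given by name ('dsize') and position (2)
```

```bash
python3 - <<'E'
import cv2,numpy as np
a=cv2.imread("pics/top0.png")
cv2.imwrite("pics/A.png",cv2.resize(a[150:235,125:230],None,fx=7,fy=7,interpolation=cv2.INTER_CUBIC))
cv2.imwrite("pics/B.png",cv2.resize(a[207:265,292:350],None,fx=10,fy=10,interpolation=cv2.INTER_CUBIC))
E
```

```text
(no output)
```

View pics/A.png

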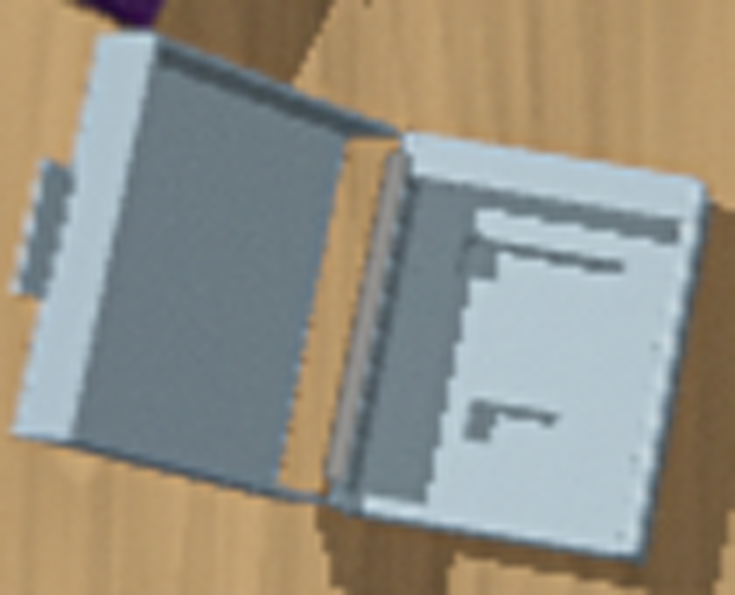

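View pics/B.png

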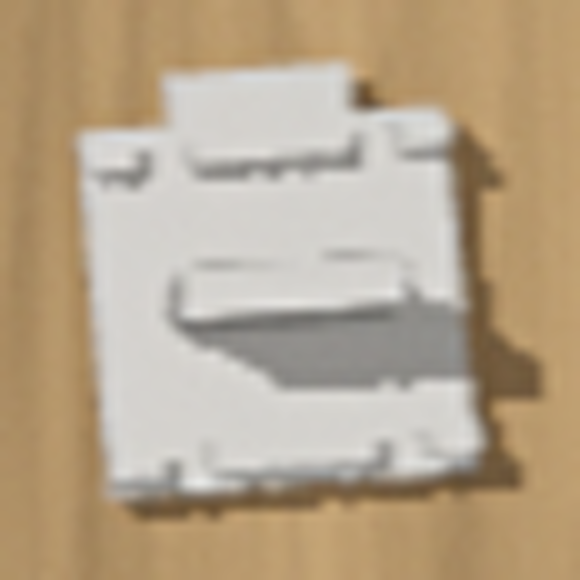

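The crops confirm both choices. A shows the pale-blue box with the lip at the far (top) end, corners at (404,132), (706,185), (641,553), (360,505), and the flap open to the left. B shows the cradle with its tongue on top, (163,75) to (352,62), the plate corners, and the handle top at about (175–410, 255–320).

```bash
python3 - <<'E'
from h import *
c=imaging.get_calibration("top")
A=lambda p:np.array(p,float)/7+[124.5,149.5]
B=lambda p:np.array(p,float)/10+[291.5,206.5]
P=np.array([[74,60,35],[74,-60,35],[-76,-60,35],[-76,60,35.]])
v,r=fit([(c,P,A([[404,132],[706,185],[641,553],[360,505]]))],[430,200,-.15]); print("org",v,r.round(1))
P=np.array([[64,25,14],[64,-25,14],[50,50,14],[-50,50,11],[-50,-50,11],[50,-50,14],[7,30,56],[-7,30,56],[-7,-30,56]])
w,r=fit([(c,P,B([[163,75],[352,62],[78,133],[108,495],[483,468],[452,110],[185,265],[173,325],[412,308]]))],[300,-20,0.]); print("cr",w,r.round(1))
h=ray(A([[404,132],[706,185],[641,553],[360,505]]),35,c); print(np.linalg.norm(np.diff(h,axis=0),axis=1))
# flap outer edge crop pts: far-left (100,35) near (12,432) tab ; estimate angle
for t in np.arange(1.3,2.31,.1):
    # flap-frame: along e, outward n ; shut: e=-y, n=+z ; opening rotates e up then outward
    e=np.array([0,-np.cos(t),np.sin(t)]); n=np.array([0,np.sin(t),np.cos(t)])
    H=np.array([0,60,35.]); Q=[H+120*e+33*n+[74,0,0],H+120*e+33*n-[76,0,0],H+120*e+[74,0,0],H+120*e-[76,0,0]]
    print(round(t,1),((proj(pose(Q,*v),c)-[124.5,149.5])*7).round().tolist(), (H+120*e+33*n).round())
E
```

```text
org [ 5.65603178e+02  1.51053812e+02 -1.54957445e-01] [ 0.5  0.2  0.8 -1.3  1.5  0.2 -2.7  0.8]
cr [ 4.57995780e+02 -1.72328601e+02  5.46666191e-02] [ 0.5  0.1 -0.3  0.1  0.4 -0.1  0.2  0.2 -0.8  0.3 -0.8 -0.3 -0.4  0.3
  1.2 -0.4 -0.1 -0.3]
[119.72255506 146.26200425 109.3989455 ]
1.3 [[339.0, 49.0], [265.0, 468.0], [434.0, 68.0], [362.0, 485.0]] [  0.  60. 159.]
1.4 [[305.0, 44.0], [229.0, 464.0], [400.0, 61.0], [327.0, 479.0]] [  0.  72. 159.]
1.5 [[271.0, 41.0], [195.0, 459.0], [365.0, 56.0], [291.0, 473.0]] [  0.  84. 157.]
1.6 [[239.0, 38.0], [162.0, 456.0], [331.0, 51.0], [257.0, 469.0]] [  0.  96. 154.]
1.7 [[209.0, 37.0], [132.0, 453.0], [298.0, 46.0], [223.0, 464.0]] [  0. 108. 150.]
1.8 [[182.0, 36.0], [105.0, 450.0], [266.0, 43.0], [191.0, 460.0]] [  0. 119. 144.]
1.9 [[157.0, 37.0], [80.0, 448.0], [236.0, 41.0], [160.0, 457.0]] [  0. 130. 138.]
2.0 [[135.0, 39.0], [58.0, 447.0], [208.0, 40.0], [132.0, 454.0]] [  0. 140. 130.]
2.1 [[116.0, 41.0], [40.0, 447.0], [183.0, 40.0], [106.0, 452.0]] [  0. 149. 122.]
2.2 [[101.0, 45.0], [25.0, 448.0], [160.0, 41.0], [83.0, 451.0]] [  0. 157. 113.]
2.3 [[90.0, 49.0], [14.0, 449.0], [140.0, 43.0], [63.0, 450.0]] [  0. 165. 102.]
```

```bash
cat >>h.py <<'E'
def go(x,y,z,ang=None):
    """shift (cm, tool axes after turning) and roll to reach TCP x,y,z with tool-y at world angle ang"""
    s=manip.sense(); Q=R.from_euler("xyz",s["ee_rot"]); ty=Q.as_matrix()[:,1]; a=np.arctan2(ty[1],ty[0])
    roll=0 if ang is None else -(ang-a)
    Q2=Q*R.from_euler("z",roll); d=Q2.inv().apply(np.array([x,y,z])-s["position"])/10
    print("t",round(s["clock"],2),"pos",s["position"].round(1),"ang",round(a,3),"-> roll",round(roll,3),"shift cm",d.round(2),"F",s["wrist_force"].round(1),"open",round(s["opening"],1))
E
python3 - <<'E'
from h import *
c=imaging.get_calibration("top")
A=lambda p:np.array(p,float)/7+[124.5,149.5]
P=np.array([[74,60,35],[74,-60,35],[-76,-60,35.]])
v,r=fit([(c,P,A([[404,132],[706,185],[641,553]]))],[565,150,-.15]); print("org",v,r.round(1))
w=imaging.get_calibration("wrist"); s=manip.sense()
Q=R.from_euler("xyz",s["ee_rot"]); C=R.from_euler("xyz",w["orientation"])
print("cam in tool",Q.inv().apply(w["xyz"]-s["position"]).round(1),"view dir",(Q.inv()*C).apply([0,0,-1]).round(3),w["camera_matrix"][0,0])
go(470,-170,260,.055)
go(480,170,330,-.16)
E
```

```text
org [ 5.65230660e+02  1.53841712e+02 -1.71803342e-01] [-0.1  0.   0.2 -0.7 -0.1  0.6]
cam in tool [  80.7    1.1 -140.7] view dir [-0.319 -0.     0.948] 313.77999032099603
t 0.1 pos [242.8 493.  231.3] ang 1.113 -> roll 1.058 shift cm [-67.45  19.04  -2.8 ] F [-0.6 -0.8  0.4] open 85.5
t 0.1 pos [242.8 493.  231.3] ang 1.113 -> roll 1.273 shift cm [-28.12  28.56  -9.85] F [-0.6 -0.8  0.4] open 85.5
```

Emit:
arm_command([
  [8.5, 0, 0, -1.4, 0.182],
  [8.5, 0, 0, -1.4, 0.182],
  [8.5, 0, 0, -1.4, 0.182],
  [8.5, 0, 0, -1.4, 0.182],
  [8.5, 0, 0, -1.4, 0.182],
  [8.5, 0, 0, -1.4, 0.182],
  [8.5, 0, 0, -1.4, 0.182],
  [8.5, -4, 3, 0, 0],
  [8.5, -4, 3.5, 0, 0],
  [8.5, -4, 4, 0, 0],
  [8.5, -4, 4, 0, 0],
  [8.5, -4, 4, 0, 0],
])

```text
clock: 1.6
position: [394.2, 264.7, 329.8]
ee_rot: [-3.141, 0.0, 1.41]
wrist_force: [0.9, 0.9, 0.7]
opening: 85.1
```

Emit:
arm_command([
  [8.5, -2.6, 5.5, 0, 0],
  [8.5, 0, 6, 0, 0],
  [8.5, 0, 5, 0, 0],
  [8.5, 0, 0, 0, 0],
  [8.5, 0, 0, 0, 0],
])

```text
clock: 2.22
position: [551.7, 214.2, 329.3]
ee_rot: [-3.139, 0.0, 1.41]
wrist_force: [0.6, -0.6, 0.2]
opening: 84.9
```

```bash
python3 - <<'E'
from h import *
w=imaging.get_calibration("wrist"); im=imaging.snapshot("wrist"); cv2.imwrite("pics/w1.png",im); np.save("w1.npy",w,allow_pickle=True)
go(470,-170,260,.055)
v=[565.2,153.8,-.172]
P=np.array([[74,60,35],[74,-60,35],[-76,-60,35],[-76,60,35],[68,-54,14],[-70,-54,14],[57,-54,33]])
print(proj(pose(P,*v),w).round())
E
```

```text
t 2.27 pos [551.3 214.5 329.9] ang -0.161 -> roll -0.216 shift cm [-37.95 -10.22   7.  ] F [0.2 0.4 0.7] open 84.8
[[346. 162.]
 [340. 241.]
 [241. 240.]
 [239. 161.]
 [334. 231.]
 [246. 230.]
 [329. 236.]]
```

View pics/w1.png

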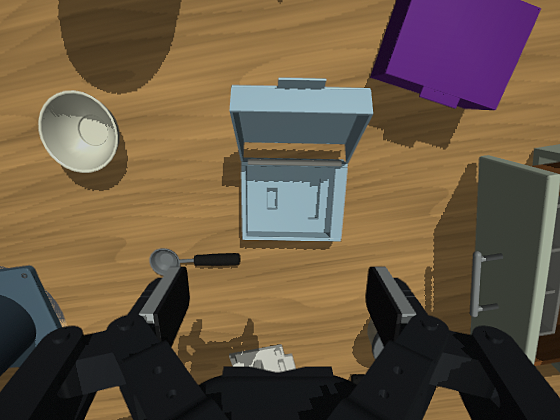

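The view shows the box corners at about (240,165), (347,165), (340,240) and (240,240). That is within 2–3 px of the model prediction, so I keep the organizer pose. Next is the cradle.

```bash
python3 -c "
from h import *
go(458,-172,140,.055)"
```

```text
t 2.27 pos [551.3 214.5 329.9] ang -0.161 -> roll -0.216 shift cm [-38.08 -11.42  19.  ] F [0.2 0.4 0.7] open 84.8
```

Emit:
arm_command([
  [8.5, 0, 0, 0, -0.108],
  [8.5, 0, 0, 0, -0.108],
  [8.5, -3.81, -1.14, 1.9, 0],
  [8.5, -3.81, -1.14, 1.9, 0],
  [8.5, -3.81, -1.14, 1.9, 0],
  [8.5, -3.81, -1.14, 1.9, 0],
  [8.5, -3.81, -1.14, 1.9, 0],
  [8.5, -3.81, -1.14, 1.9, 0],
  [8.5, -3.81, -1.14, 1.9, 0],
  [8.5, -3.81, -1.14, 1.9, 0],
  [8.5, -3.81, -1.14, 1.9, 0],
  [8.5, -3.81, -1.14, 1.9, 0],
])

```text
clock: 3.78
position: [458.7, -172.5, 140.6]
ee_rot: [3.14, 0.001, 1.627]
wrist_force: [0.4, 0.4, 0.0]
opening: 85.2
```

Emit:
arm_command([
  [8.5, 0, 0, 0, 0],
  [8.5, 0, 0, 0, 0],
])

```text
clock: 4.03
position: [459.4, -171.5, 140.9]
ee_rot: [3.141, 0.0, 1.626]
wrist_force: [0.4, -0.1, -0.3]
opening: 84.8
```

```bash
python3 - <<'E'
from h import *
w=imaging.get_calibration("wrist"); im=imaging.snapshot("wrist"); im=im.copy()
go(458,-172,57,.055)
v=[458,-172.3,.0547]
P=np.array([[64,25,14],[64,-25,14],[50,50,14],[-50,50,14],[-50,-50,14],[50,-50,14],[7,30,56],[-7,30,56],[-7,-30,56],[7,-30,56]])
for p in proj(pose(P,*v),w): cv2.circle(im,tuple(int(round(t)) for t in p),2,(0,0,255),-1)
cv2.imwrite("pics/w2.png",im)
E
```

```text
t 4.08 pos [ 459.7 -171.3  141.1] ang 0.056 -> roll 0.001 shift cm [-0.05 -0.19  8.41] F [ 0.9 -0.2  0.1] open 85.1
```

View pics/w2.png

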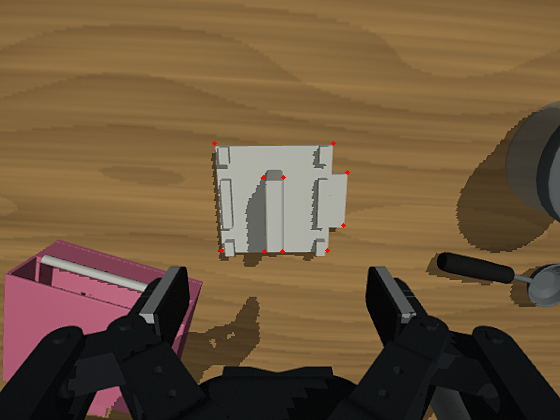

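The model dots land within 2–3 px of the plate corners and handle, and the tongue (348,200) points to +x. I descend and grip.

Emit:
arm_command([
  [8.5, -0.05, -0.19, 2, 0],
  [8.5, 0, 0, 3, 0],
  [8.5, 0, 0, 2.4, 0],
  [8.5, 0, 0, 1.0, 0],
  [8.5, 0, 0, 0, 0],
  [3, 0, 0, 0, 0],
  [1, 0, 0, 0, 0],
  [1, 0, 0, 0, 0],
  [1, 0, 0, 0, 0],
  [1, 0, 0, 0, 0],
  [1, 0, 0, 0, 0],
], force=35)

```text
clock: 5.45
position: [457.6, -173.2, 56.2]
ee_rot: [3.141, 0.0, 1.626]
wrist_force: [-0.4, -0.2, 1.5]
opening: 10.6
```

```bash
python3 -c "
from h import *
go(458,-172,57,.055)"
```

```text
t 5.45 pos [ 457.6 -173.2   56.2] ang 0.055 -> roll -0.0 shift cm [ 0.11  0.04 -0.08] F [-0.4 -0.2  1.5] open 10.6
```

Emit:
arm_command([
  [0, 0, 0, 0, 0],
  [0, 0, 0, 0, 0],
], force=35)

```text
clock: 5.7
position: [457.6, -173.2, 56.2]
ee_rot: [3.141, 0.0, 1.626]
wrist_force: [0.2, -0.5, 3.3]
opening: 10.5
```

Emit:
arm_command([
  [0, 0, 0, -0.5, 0],
  [0, 0, 0, -0.5, 0],
  [0, 0, 0, -1, 0],
  [0, 0, 0, 0, 0],
  [0, 0, 0, 0, 0],
])

```text
clock: 6.32
position: [457.6, -173.1, 76.2]
ee_rot: [3.141, 0.0, 1.626]
wrist_force: [-0.2, 1.0, -2.2]
opening: 10.5
```

```bash
python3 - <<'E'
from h import *
im=imaging.snapshot("wrist"); cv2.imwrite("pics/w3.png",im)
go(458,-172,57,.055)
E
```

```text
t 6.38 pos [ 457.4 -173.    76. ] ang 0.055 -> roll -0.0 shift cm [0.1  0.07 1.9 ] F [ 0.3 -0.1 -1.3] open 10.2
```

View pics/w3.png

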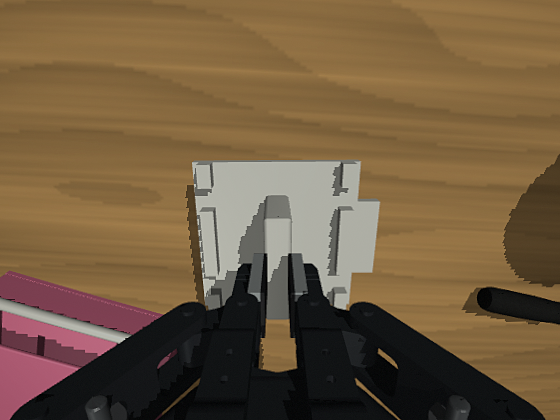

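The cradle is gripped and lifted level. The plate's far corners are at (193,162) and (360,162), and the tongue corners at (379,201) and (372,271). I work out how it sits in the hand.

```bash
python3 - <<'E'
from h import *
w=imaging.get_calibration("wrist")
z=19.9
P=np.array([[-50,50,14+z],[64,25,14+z],[64,-25,14+z],[50,25,14+z]])
v,r=fit([(w,P,np.array([[193,162],[380,201],[373,272],[357,202.]]))],[458,-173,.055]); print(v,r.round(1))
Tc=[565.2,153.8,-.172]
print("organizer pts",pose([[-15,0,0],[57,0,0]],*Tc))
go(*(pose([[-15,0,0]],*Tc)[0][:2]),180,-.172)
E
```

```text
[ 4.58760261e+02 -1.74191488e+02  6.04051941e-02] [-1.7 -0.2  0.7  0.3  0.1  0.9  1.  -0.6]
organizer pts [[550.42133353 156.36729768   0.        ]
 [621.35893258 144.0442688    0.        ]]
t 6.38 pos [ 457.4 -173.    76. ] ang 0.055 -> roll 0.227 shift cm [ 34.05   3.52 -10.39] F [ 0.3 -0.1 -1.3] open 10.2
```

Emit:
arm_command([
  [0, 0, 0, -3, 0],
  [0, 0, 0, -4, 0.114],
  [0, 0, 0, -3.4, 0.113],
  [0, 3.78, 0.39, 0, 0],
  [0, 3.78, 0.39, 0, 0],
  [0, 3.78, 0.39, 0, 0],
  [0, 3.78, 0.39, 0, 0],
  [0, 3.78, 0.39, 0, 0],
  [0, 3.78, 0.39, 0, 0],
  [0, 3.78, 0.39, 0, 0],
  [0, 3.78, 0.39, 0, 0],
])

```text
clock: 7.75
position: [540.0, 120.7, 179.6]
ee_rot: [-3.141, 0.0, 1.399]
wrist_force: [0.7, -0.6, -1.2]
opening: 10.1
```

Emit:
arm_command([
  [0, 3.78, 0.39, 0, 0],
  [0, 0, 0, 2, 0],
  [0, 0, 0, 3, 0],
  [0, 0, 0, 1.5, 0],
  [0, 0, 0, 0, 0],
  [0, 0, 0, 0, 0],
])

```text
clock: 8.5
position: [551.1, 156.0, 116.0]
ee_rot: [3.14, -0.0, 1.399]
wrist_force: [-0.2, -0.0, -1.1]
opening: 10.4
```

```bash
python3 - <<'E'
from h import *
w=imaging.get_calibration("wrist"); im=imaging.snapshot("wrist").copy(); cv2.imwrite("pics/w4raw.png",im)
go(550.4,156.4,100,-.172)
v=[565.2,153.8,-.172]
P=np.array([[74,60,35],[74,-60,35],[-76,-60,35],[-76,60,35],[57,54,35],[68,54,35]])
print(proj(pose(P,*v),w).round())
for p in proj(pose(P,*v),w): cv2.circle(im,tuple(int(round(t)) for t in p),2,(0,0,255),-1)
s=manip.sense()["position"]
P=np.array([[50,50,14],[-50,50,14],[64,25,14.]])+[0,0,s[2]-56.2]
for p in proj(pose(P,s[0],s[1],-.172),w): cv2.circle(im,tuple(int(round(t)) for t in p),2,(0,200,0),-1)
cv2.imwrite("pics/w4.png",cv2.resize(im[60:360,100:460],None,fx=2,fy=2))
E
```

```text
t 8.55 pos [551.3 156.  116.3] ang -0.172 -> roll -0.0 shift cm [ 0.02 -0.1   1.63] F [ 0.4  0.3 -1.7] open 10.1
[[401. 136.]
 [383. 285.]
 [200. 285.]
 [186. 135.]
 [376. 144.]
 [392. 144.]]
```

View pics/w4.png

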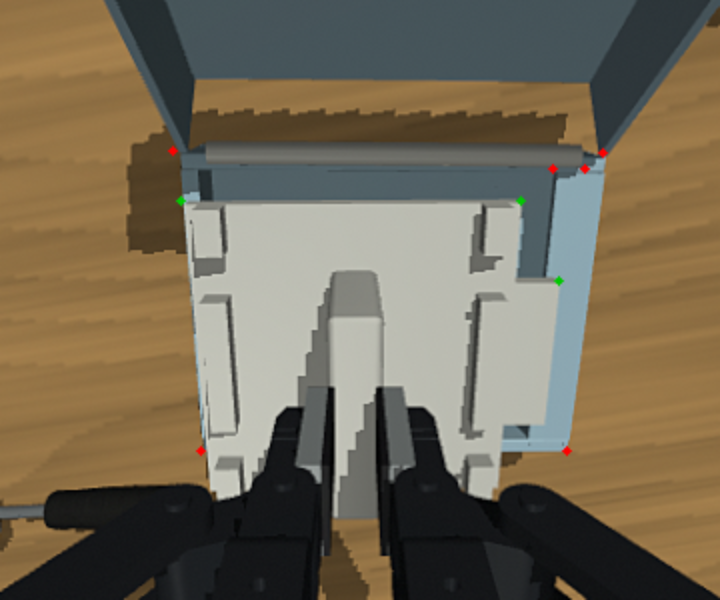

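The lip's free edge (552,170) and corners (603,155) and (567,450) lie on the model. The cradle hovers in place, tongue tip (555,281), short of the lip. I lower it.

Emit:
arm_command([
  [0, 0.08, -0.1, 0, 0],
  [0, 0, 0, 2, 0],
  [0, 0, 0, 1.5, 0],
  [0, 0, 0, 0.5, 0],
  [0, 0, 0, 0.2, 0],
  [0, 0, 0, 0, 0],
])

```text
clock: 9.3
position: [549.8, 157.1, 73.4]
ee_rot: [3.141, -0.0, 1.399]
wrist_force: [-0.8, 0.3, -1.5]
opening: 10.6
```

Emit:
arm_command([
  [0, 0, 0, 0.2, 0],
  [0, 0, 0, 0.15, 0],
  [0, 0, 0, 0, 0],
])

```text
clock: 9.68
position: [549.7, 157.1, 70.3]
ee_rot: [3.141, -0.0, 1.399]
wrist_force: [-1.4, 0.6, 3.4]
opening: 10.7
```

Emit:
arm_command([
  [0, 0, 0.3, 0, 0],
  [0, 0, 0.4, 0, 0],
  [0, 0, 0.4, 0, 0],
  [0, 0, 0.2, 0, 0],
  [0, 0, 0, 0, 0],
])

```text
clock: 10.3
position: [561.8, 155.1, 70.5]
ee_rot: [-3.141, -0.0, 1.399]
wrist_force: [-4.8, 0.3, 8.7]
opening: 10.3
```

Emit:
arm_command([
  [0, 0, 0.1, 0, 0],
  [0, 0, 0, 0, 0],
])

```text
clock: 10.55
position: [562.4, 155.0, 70.8]
ee_rot: [-3.14, -0.0, 1.399]
wrist_force: [-6.4, 0.6, 10.5]
opening: 10.4
```

Emit:
arm_command([
  [0, 0, 0.1, 0, 0],
  [0, 0, 0, 0, 0],
])

```text
clock: 10.8
position: [563.0, 154.9, 71.0]
ee_rot: [-3.14, -0.0, 1.399]
wrist_force: [-7.6, 1.9, 13.4]
opening: 10.4
```

Emit:
arm_command([
  [0, 0, 0.1, 0, 0],
  [0, 0, 0, 0, 0],
])

```text
clock: 11.05
position: [565.6, 154.3, 69.8]
ee_rot: [3.141, -0.0, 1.399]
wrist_force: [-1.2, -0.1, -2.1]
opening: 10.5
```

The force dropped to the hanging weight, so the keys are over the keyways. I lower gently.

Emit:
arm_command([
  [0, 0, 0, 0.1, 0],
  [0, 0, 0, 0.1, 0],
  [0, 0, 0, 0, 0],
])

```text
clock: 11.42
position: [565.1, 154.2, 67.2]
ee_rot: [-3.141, 0.0, 1.399]
wrist_force: [-0.1, 0.2, -1.7]
opening: 10.1
```

Emit:
arm_command([
  [0, 0, 0, 0.15, 0],
  [0, 0, 0, 0, 0],
])

```text
clock: 11.68
position: [565.2, 154.3, 65.9]
ee_rot: [-3.141, 0.0, 1.399]
wrist_force: [-0.9, 0.3, -2.3]
opening: 10.0
```

Emit:
arm_command([
  [0, 0, 0, 0.15, 0],
  [0, 0, 0, 0.1, 0],
  [0, 0, 0, 0, 0],
])

```text
clock: 12.05
position: [565.2, 154.3, 63.5]
ee_rot: [-3.141, 0.0, 1.399]
wrist_force: [0.1, 0.6, -1.9]
opening: 10.1
```

Emit:
arm_command([
  [0, 0, 0, 0.1, 0],
  [0, 0, 0, 0, 0],
  [0, 0, 0, 0, 0],
])

```text
clock: 12.42
position: [565.3, 154.3, 62.7]
ee_rot: [3.141, 0.0, 1.399]
wrist_force: [-0.5, 0.4, -0.9]
opening: 10.5
```

Emit:
arm_command([
  [0, 0, 0, 0.1, 0],
  [0, 0, 0, 0, 0],
  [0, 0, 0, 0, 0],
])

```text
clock: 12.8
position: [565.4, 154.3, 62.2]
ee_rot: [3.141, -0.0, 1.399]
wrist_force: [-2.1, -0.1, 5.8]
opening: 10.1
```

It bottomed at TCP z 62.2, exactly 8 mm below the riding height, so it is seated. I release and retreat up.

Emit:
arm_command([
  [0, 0, 0, -0.06, 0],
  [4, 0, 0, 0, 0],
  [5, 0, 0, 0, 0],
  [5, 0, 0, 0, 0],
  [5, 0, 0, 0, 0],
  [5, 0, 0, -0.5, 0],
  [5, 0, 0, -2, 0],
  [5, 0, 0, -4, 0],
  [5, 0, 0, -4, 0],
  [5, 0, 0, -2.3, 0],
  [5, 0, 0, 0, 0],
])

```text
clock: 14.18
position: [566.7, 154.4, 192.7]
ee_rot: [3.137, -0.001, 1.399]
wrist_force: [-0.1, 0.2, -0.3]
opening: 49.9
```

```bash
python3 - <<'E'
from h import *
w=imaging.get_calibration("wrist"); im=imaging.snapshot("wrist").copy()
go(565.2,153.8,190,-.172)
P=np.array([[50,50,14],[-50,50,14],[64,25,14],[50,-50,14],[-50,-50,14],[7,30,56],[-7,30,56],[7,-30,56]])+[0,0,6]
for p in proj(pose(P,565.2,153.8,-.172),w): cv2.circle(im,tuple(int(round(t)) for t in p),1,(0,0,255),-1)
cv2.imwrite("pics/w5.png",cv2.resize(im[60:360,100:460],None,fx=2,fy=2))
E
```

```text
t 14.22 pos [565.6 154.3 190.8] ang -0.172 -> roll 0.0 shift cm [-0.06 -0.03  0.08] F [-0.4 -0.1 -0.3] open 50.1
```

View pics/w5.png

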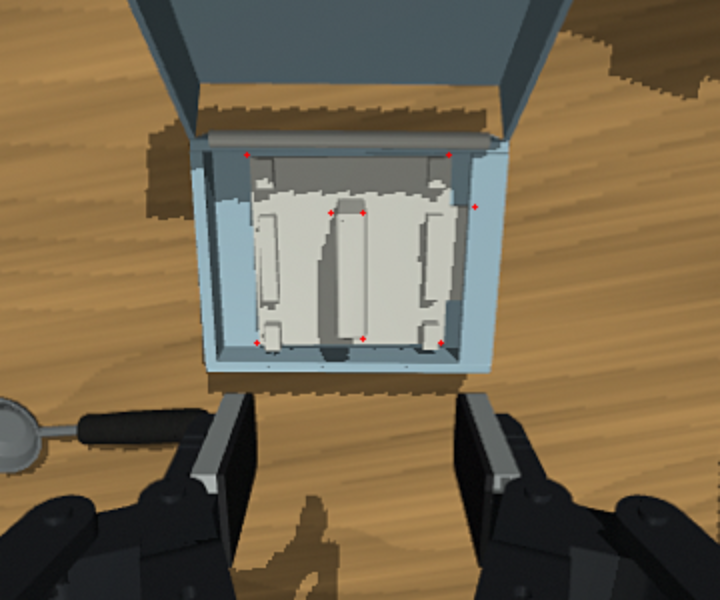

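The cradle lies square in the pocket with its tongue under the lip, around (465,207), and the model dots for the seated pose match. Next I go behind the flap.

Emit:
arm_command([
  [0, 2, 0, -0.5, 0],
  [0, 4, 0, 0, 0],
  [0, 5, 0, 0, 0],
  [0, 5, 0, 0, 0],
  [0, 4, 0, 0, 0],
  [0, 0, 0, 0, 0],
  [0, 0, 0, 3, 0],
  [0, 0, 0, 4, 0],
  [0, 0, 0, 1.2, 0],
  [0, 0, 0, 0, 0],
])

```text
clock: 15.48
position: [598.9, 351.0, 112.2]
ee_rot: [-3.139, 0.001, 1.398]
wrist_force: [0.2, -0.4, 1.1]
opening: -0.1
```

```bash
python3 - <<'E'
from h import *
s=manip.sense()
print("org frame",R.from_euler("z",.172).apply(s["position"]-[565.2,153.8,0]).round(1),s["wrist_force"].round(1))
E
```

```text
org frame [ -0.5 200.  112.2] [ 0.2 -0.4  1.1]
```

Emit:
arm_command([
  [0, -1.2, 0, 0, 0],
  [0, -1.2, 0, 0, 0],
  [0, -1.2, 0, -0.75, 0],
  [0, -1.3, 0, -0.75, 0],
  [0, -1.0, 0, -0.7, 0],
  [0, -1.1, 0, -0.7, 0],
  [0, 0, 0, 0, 0],
])

```text
clock: 16.35
position: [587.5, 280.9, 142.8]
ee_rot: [3.141, 0.001, 1.398]
wrist_force: [-0.6, -0.2, -0.0]
opening: -0.1
```

Emit:
arm_command([
  [0, -1.3, 0, -0.5, 0],
  [0, -1.3, 0, -0.6, 0],
  [0, -1.3, 0, -0.3, 0],
  [0, -1.3, 0, -0.2, 0],
  [0, 0, 0, 0, 0],
])

```text
clock: 16.98
position: [578.7, 229.7, 158.4]
ee_rot: [3.141, 0.001, 1.397]
wrist_force: [0.1, 0.5, -0.3]
opening: 0.1
```

```bash
python3 - <<'E'
from h import *
s=manip.sense()
print("org frame",R.from_euler("z",.172).apply(s["position"]-[565.2,153.8,0]).round(1),s["wrist_force"].round(1))
cv2.imwrite("pics/s2.png",cv2.resize(imaging.snapshot("side")[90:260,170:370],None,fx=3,fy=3))
E
```

```text
org frame [  0.3  77.1 158.4] [ 0.1  0.5 -0.3]
```

View pics/s2.png

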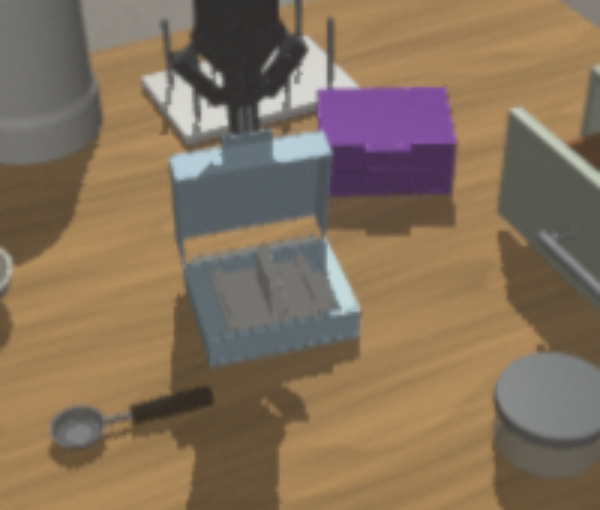

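The flap is near upright, about 1.4 rad, with the fingers behind its tab. I continue over the arc.

Emit:
arm_command([
  [0, -1.4, 0, 0, 0],
  [0, -1.5, 0, 0.2, 0],
  [0, -1.5, 0, 0.5, 0],
  [0, -1.4, 0, 0.7, 0],
  [0, 0, 0, 0, 0],
])

```text
clock: 17.65
position: [567.9, 172.5, 143.1]
ee_rot: [-3.139, 0.001, 1.397]
wrist_force: [0.3, 0.8, -1.1]
opening: 0.1
```

Emit:
arm_command([
  [0, -1.3, 0, 0.9, 0],
  [0, -1.2, 0, 1.0, 0],
  [0, -0.7, 0, 0.8, 0],
  [0, -0.7, 0, 0.8, 0],
  [0, 0, 0, 0, 0],
])

```text
clock: 18.27
position: [561.3, 135.1, 108.1]
ee_rot: [-3.14, 0.0, 1.398]
wrist_force: [-0.3, -0.1, -0.7]
opening: 0.2
```

Emit:
arm_command([
  [0, -0.5, 0, 0.7, 0],
  [0, -0.2, 0, 0.5, 0],
  [0, 0, 0, 0, 0],
])

```text
clock: 18.65
position: [560.5, 128.6, 96.7]
ee_rot: [-3.141, 0.0, 1.399]
wrist_force: [0.0, 0.3, 1.1]
opening: 0.0
```

```bash
python3 - <<'E'
from h import *
s=manip.sense()
print("org frame",R.from_euler("z",.172).apply(s["position"]-[565.2,153.8,0]).round(1),s["wrist_force"].round(1))
E
```

```text
org frame [ -0.4 -25.6  96.7] [0.  0.3 1.1]
```

Emit:
arm_command([
  [0, -0.5, 0, 0.3, 0],
  [0, 0, 0, 0.2, 0],
  [0, 0, 0, 0, 0],
])

```text
clock: 19.02
position: [559.9, 123.7, 92.1]
ee_rot: [-3.141, 0.0, 1.399]
wrist_force: [0.4, -0.7, -0.4]
opening: -0.2
```

Emit:
arm_command([
  [0, 0, 0, 0.15, 0],
  [0, 0, 0, 0, 0],
])

```text
clock: 19.27
position: [560.0, 123.8, 90.7]
ee_rot: [3.142, -0.0, 1.399]
wrist_force: [0.3, -0.9, 0.8]
opening: 0.4
```

Emit:
arm_command([
  [0, 0, 0, 0.1, 0],
  [0, 0, 0, 0, 0],
])

```text
clock: 19.52
position: [560.0, 123.8, 89.7]
ee_rot: [3.142, -0.0, 1.399]
wrist_force: [-0.3, -0.1, 0.6]
opening: 0.1
```

Emit:
arm_command([
  [0, 0, 0, 0.1, 0],
  [0, 0, 0, 0, 0],
])

```text
clock: 19.77
position: [560.0, 123.8, 88.6]
ee_rot: [-3.142, -0.0, 1.399]
wrist_force: [0.8, -0.8, 0.3]
opening: 0.2
```

Emit:
arm_command([
  [0, 0, 0, 0.1, 0],
  [0, 0, 0, 0, 0],
])

```text
clock: 20.02
position: [559.9, 123.7, 87.6]
ee_rot: [-3.142, 0.0, 1.399]
wrist_force: [-0.1, 0.2, -0.4]
opening: -0.1
```

```bash
python3 - <<'E'
from h import *
a=cv2.resize(imaging.snapshot("side")[100:240,180:340],None,fx=2.5,fy=2.5,interpolation=cv2.INTER_CUBIC)
b=cv2.resize(imaging.snapshot("wrist"),(400,300))
h=max(a.shape[0],b.shape[0]); m=np.zeros((h,a.shape[1]+b.shape[1],3),np.uint8); m[:a.shape[0],:a.shape[1]]=a; m[:b.shape[0],a.shape[1]:]=b
cv2.imwrite("pics/s3.png",m)
E
```

```text
(no output)
```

View pics/s3.png

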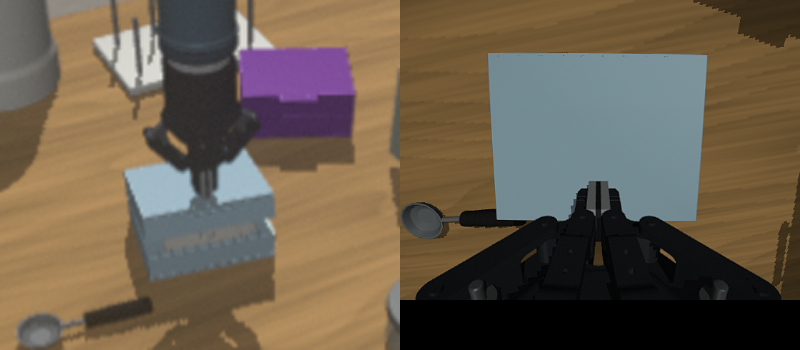

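The flap is nearly shut. A thin gap remains at the front (200,235), and the fingertips are on the lid. I keep pressing down in small steps.

Emit:
arm_command([
  [0, 0, 0, 0.2, 0],
  [0, 0, 0, 0.2, 0],
  [0, 0, 0, 0, 0],
])

```text
clock: 20.5
position: [559.8, 123.8, 83.4]
ee_rot: [-3.141, 0.0, 1.399]
wrist_force: [0.6, -0.2, 0.4]
opening: 0.0
```

Emit:
arm_command([
  [0, 0, 0, 0.2, 0],
  [0, 0, 0, 0.1, 0],
  [0, 0, 0, 0, 0],
])

```text
clock: 20.88
position: [559.9, 123.8, 80.6]
ee_rot: [-3.141, -0.0, 1.399]
wrist_force: [-0.0, 0.1, -0.7]
opening: 0.3
```

Emit:
arm_command([
  [0, 0, 0, 0.2, 0],
  [0, 0, 0, 0, 0],
])

```text
clock: 21.12
position: [559.9, 123.7, 78.5]
ee_rot: [-3.141, 0.0, 1.399]
wrist_force: [-0.2, -0.2, 1.5]
opening: -0.1
```

Nominal tip height would already be below the shut lid, so I measure the lid angle numerically from the pictures before pressing more.

```bash
python3 - <<'E'
from h import *
v=[565.2,153.8,-.172]
w=imaging.get_calibration("wrist"); im=imaging.snapshot("wrist"); cv2.imwrite("pics/w6.png",im)
hsv=cv2.cvtColor(im,cv2.COLOR_BGR2HSV); m=((hsv[...,0]>90)&(hsv[...,0]<110)&(hsv[...,1]>35)&(hsv[...,2]>110)).astype(np.uint8)
n,l,st,_=cv2.connectedComponentsWithStats(m); k=1+st[1:,4].argmax(); print("area",st[k])
h=cv2.convexHull(np.argwhere(l==k)[:,::-1].astype(np.int32)); print(cv2.approxPolyDP(h,4,True).reshape(-1,2).tolist())
def lid(t,x):
    e=np.array([0,-np.cos(t),np.sin(t)]); n=np.array([0,np.sin(t),np.cos(t)]); H=np.array([x,60,35.])
    return [H+33*n,H+120*e+33*n]
for t in (0,.05,.1,.15,.2,.3): print(t,proj(pose(lid(t,74)+lid(t,-76),*v),w).round().tolist())
s=manip.sense()["position"]; print("tip px",proj(s-[0,0,22],w).round(),s.round(1),manip.sense()["wrist_force"].round(1))
e=cv2.cvtColor(im,cv2.COLOR_BGR2GRAY)
E
```

```text
area [  114    79   325   236 65902]
[[438, 82], [411, 314], [137, 312], [115, 79]]
0 [[437.0, 84.0], [403.0, 307.0], [108.0, 84.0], [143.0, 307.0]]
0.05 [[437.0, 80.0], [408.0, 311.0], [107.0, 81.0], [138.0, 311.0]]
0.1 [[437.0, 77.0], [412.0, 315.0], [107.0, 77.0], [133.0, 315.0]]
0.15 [[438.0, 73.0], [418.0, 318.0], [106.0, 73.0], [128.0, 318.0]]
0.2 [[438.0, 69.0], [423.0, 321.0], [106.0, 69.0], [122.0, 321.0]]
0.3 [[438.0, 62.0], [435.0, 325.0], [106.0, 62.0], [109.0, 325.0]]
tip px [[275. 252.]] [559.9 123.8  78.6] [-0.1  0.8  0.7]
```

The lid is at about 0.06 rad and follows the fingers. I continue until it stops.

Emit:
arm_command([
  [0, 0, 0, 0.2, 0],
  [0, 0, 0, 0.1, 0],
  [0, 0, 0, 0, 0],
])

```text
clock: 21.55
position: [559.9, 123.8, 75.6]
ee_rot: [-3.141, 0.0, 1.399]
wrist_force: [-0.8, -0.1, -0.0]
opening: -0.2
```

Emit:
arm_command([
  [0, 0, 0, 0.1, 0],
  [0, 0, 0, 0.1, 0],
  [0, 0, 0, 0, 0],
])

```text
clock: 21.92
position: [559.9, 123.8, 73.6]
ee_rot: [-3.141, -0.0, 1.399]
wrist_force: [-0.2, 0.3, 0.4]
opening: 0.0
```

```bash
cat >>h.py <<'E'
def lidcheck():
    v=[565.2,153.8,-.172]
    w=imaging.get_calibration("wrist"); im=imaging.snapshot("wrist")
    hsv=cv2.cvtColor(im,cv2.COLOR_BGR2HSV); m=((hsv[...,0]>90)&(hsv[...,0]<110)&(hsv[...,1]>35)&(hsv[...,2]>110)).astype(np.uint8)
    n,l,st,_=cv2.connectedComponentsWithStats(m); k=1+st[1:,4].argmax()
    h=cv2.convexHull(np.argwhere(l==k)[:,::-1].astype(np.int32)); print(cv2.approxPolyDP(h,4,True).reshape(-1,2).tolist())
    def lid(t,x):
        e=np.array([0,-np.cos(t),np.sin(t)]); n=np.array([0,np.sin(t),np.cos(t)]); H=np.array([x,60,35.])
        return [H+33*n,H+120*e+33*n]
    for t in (0,.05,.1,.15): print(t,proj(pose(lid(t,74)+lid(t,-76),*v),w).round().tolist())
    s=manip.sense(); print(s["clock"],s["position"].round(1),s["wrist_force"].round(1)); return im
E
python3 -c "
from h import *
lidcheck()"
```

```text
[[443, 86], [410, 316], [139, 315], [110, 82]]
0 [[442.0, 84.0], [406.0, 313.0], [102.0, 84.0], [139.0, 313.0]]
0.05 [[442.0, 80.0], [411.0, 317.0], [101.0, 80.0], [134.0, 317.0]]
0.1 [[443.0, 76.0], [416.0, 321.0], [101.0, 76.0], [129.0, 321.0]]
0.15 [[443.0, 72.0], [422.0, 324.0], [101.0, 72.0], [123.0, 324.0]]
21.975 [559.9 123.8  73.6] [-0.1 -0.6 -0. ]
```

Emit:
arm_command([
  [0, 0, 0, 0.1, 0],
  [0, 0, 0, 0, 0],
])

```text
clock: 22.22
position: [560.0, 123.8, 72.6]
ee_rot: [-3.142, -0.0, 1.399]
wrist_force: [0.1, -1.3, 0.6]
opening: 0.0
```

Emit:
arm_command([
  [0, 0, 0, 0.1, 0],
  [0, 0, 0, 0, 0],
])

```text
clock: 22.48
position: [559.9, 123.8, 71.6]
ee_rot: [-3.141, -0.0, 1.399]
wrist_force: [-0.0, 0.7, 0.1]
opening: -0.1
```

Emit:
arm_command([
  [0, 0, 0, 0.1, 0],
  [0, 0, 0, 0, 0],
])

```text
clock: 22.72
position: [559.9, 123.8, 70.6]
ee_rot: [-3.141, -0.0, 1.399]
wrist_force: [-0.1, -0.6, -0.5]
opening: -0.0
```

```bash
python3 - <<'E'
from h import *
im=lidcheck(); cv2.imwrite("pics/w7.png",im)
s=imaging.snapshot("side"); cv2.imwrite("pics/s7.png",s)
c=imaging.get_calibration("side")
v=[565.2,153.8,-.172]
p=manip.sense()["position"]
print("side px: tip22",proj(p-[0,0,22],c).round(1),"tcp",proj(p,c).round(1))
for t in(0,.05,.1,.2):
    e=np.array([0,-np.cos(t),np.sin(t)]); n=np.array([0,np.sin(t),np.cos(t)])
    Q=[np.array([x,60,35.])+120*e+k*n for x in(74,-76) for k in(0,33)]
    print(t,proj(pose(Q,*v),c).round(1).tolist())
a=cv2.resize(s[130:230,200:320],None,fx=6,fy=6,interpolation=cv2.INTER_CUBIC); cv2.imwrite("pics/s7c.png",a)
E
```

```text
[[446, 88], [409, 317], [139, 315], [107, 84]]
0 [[445.0, 83.0], [409.0, 316.0], [98.0, 83.0], [137.0, 316.0]]
0.05 [[446.0, 79.0], [413.0, 320.0], [98.0, 79.0], [132.0, 320.0]]
0.1 [[446.0, 75.0], [419.0, 324.0], [97.0, 75.0], [127.0, 324.0]]
0.15 [[447.0, 71.0], [424.0, 328.0], [97.0, 71.0], [121.0, 328.0]]
22.775 [559.9 123.8  70.6] [-0.1  0.3 -0.7]
side px: tip22 [[262.1 187. ]] tcp [[261.8 181. ]]
0 [[289.7, 192.0], [289.9, 183.2], [238.8, 202.4], [237.9, 193.6]]
0.05 [[289.7, 190.4], [289.7, 181.1], [238.7, 200.8], [237.6, 191.5]]
0.1 [[289.7, 188.7], [289.5, 179.1], [238.5, 199.1], [237.3, 189.4]]
0.2 [[289.6, 185.1], [289.0, 174.8], [238.0, 195.5], [236.5, 185.1]]
```

View pics/s7c.png

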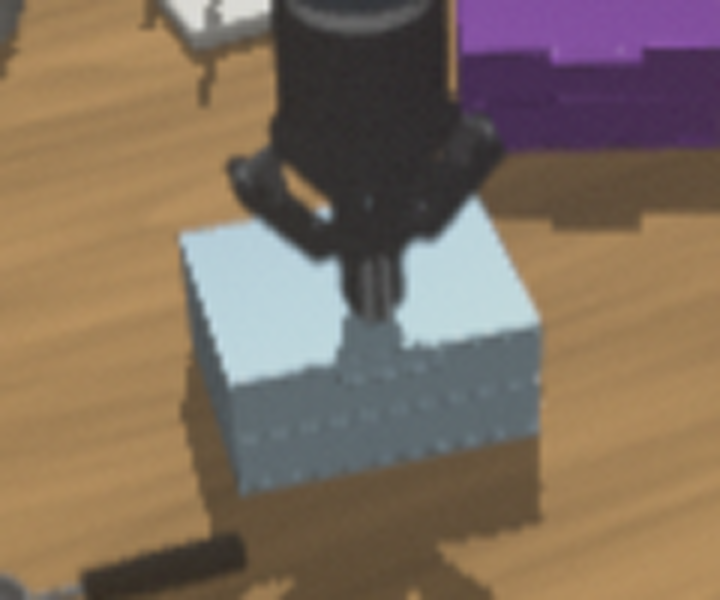

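In the side view the lid's front corners are at (290.0,183.7) and (239.2,194.2). The shut model gives (289.9,183.2) and (237.9,193.6), so the lid is shut to within about 0.01–0.02 rad. A few small firm steps down to be sure.

Emit:
arm_command([
  [0, 0, 0, 0.06, 0],
  [0, 0, 0, 0, 0],
])

```text
clock: 23.08
position: [560.0, 123.8, 70.0]
ee_rot: [-3.142, 0.0, 1.399]
wrist_force: [0.9, 1.1, 0.1]
opening: -0.0
```

Emit:
arm_command([
  [0, 0, 0, 0.06, 0],
  [0, 0, 0, 0, 0],
])

```text
clock: 23.32
position: [560.0, 123.8, 69.5]
ee_rot: [-3.142, -0.0, 1.399]
wrist_force: [-0.5, -0.3, -0.2]
opening: 0.1
```

Emit:
arm_command([
  [0, 0, 0, 0.06, 0],
  [0, 0, 0, 0, 0],
])

```text
clock: 23.58
position: [560.0, 123.8, 68.9]
ee_rot: [3.142, -0.0, 1.399]
wrist_force: [0.9, 0.5, 1.2]
opening: 0.1
```

```bash
python3 - <<'E'
from h import *
cv2.imwrite("pics/w8.png",imaging.snapshot("wrist"))
for f in("w6","w7","w8"):
    im=cv2.imread(f"pics/{f}.png"); h=cv2.cvtColor(im,cv2.COLOR_BGR2HSV)
    m=~((h[...,0]>88)&(h[...,0]<112)&(h[...,1]>35)&(h[...,2]>110))
    print(f,[(u,int(np.argmax(m[120:320,u])+120)) for u in range(258,298,4)])
    print(im[246:280:4,272].tolist())
w=imaging.get_calibration("wrist"); p=manip.sense()["position"]; ax=R.from_euler("z",-.172)
for d in(0,5,10,22): print(d,proj([p-[0,0,d]+ax.apply([0,k,0]) for k in(11,-11)],w).round().tolist())
print(len([0]))
E
```

```text
w6 [(258, 264), (262, 259), (266, 254), (270, 254), (274, 254), (278, 254), (282, 254), (286, 254), (290, 254), (294, 264)]
[[148, 139, 117], [148, 140, 116], [62, 65, 64], [77, 79, 75], [79, 80, 77], [80, 81, 77], [80, 81, 77], [81, 82, 78], [79, 81, 76]]
w7 [(258, 264), (262, 256), (266, 254), (270, 254), (274, 254), (278, 254), (282, 254), (286, 254), (290, 254), (294, 264)]
[[147, 138, 115], [147, 139, 116], [63, 66, 65], [81, 82, 78], [80, 81, 78], [81, 82, 78], [80, 81, 77], [80, 81, 78], [81, 82, 79]]
w8 [(258, 264), (262, 259), (266, 254), (270, 254), (274, 254), (278, 254), (282, 254), (286, 254), (290, 254), (294, 264)]
[[147, 138, 116], [146, 138, 115], [64, 66, 65], [79, 81, 77], [81, 82, 78], [80, 82, 78], [81, 82, 78], [81, 83, 79], [80, 82, 78]]
0 [[274.0, 253.0], [274.0, 291.0]]
5 [[274.0, 248.0], [275.0, 285.0]]
10 [[274.0, 244.0], [275.0, 280.0]]
22 [[275.0, 235.0], [275.0, 269.0]]
1
```

The visible fingertip pixel (row 254) did not change during the descent, so nothing is penetrated. With the jaws shut the tip lies at about TCP height, which fits all the lid angles measured. A little more to the stop.

Emit:
arm_command([
  [0, 0, 0, 0.06, 0],
  [0, 0, 0, 0, 0],
])

```text
clock: 23.88
position: [560.0, 123.8, 68.8]
ee_rot: [3.141, -0.0, 1.399]
wrist_force: [-1.8, 0.2, 4.4]
opening: -0.3
```

Emit:
arm_command([
  [0, 0, 0, 0.06, 0],
  [0, 0, 0, 0, 0],
])

```text
clock: 24.12
position: [560.1, 123.8, 68.8]
ee_rot: [3.141, -0.0, 1.399]
wrist_force: [-2.2, -0.3, 9.5]
opening: -0.2
```

Emit:
arm_command([
  [0, 0, 0, 0.06, 0],
  [0, 0, 0, 0, 0],
])

```text
clock: 24.38
position: [560.1, 123.7, 68.7]
ee_rot: [3.141, 0.0, 1.399]
wrist_force: [-4.1, -1.7, 13.4]
opening: 0.5
```

Hard stop at 68.8 mm, the shut lid's top, with 13 N. I retreat straight up and check.

Emit:
arm_command([
  [0, 0, 0, -0.3, 0],
  [0, 0, 0, -1, 0],
  [0, 0, 0, -4, 0],
  [0, 0, 0, -5, 0],
  [0, 0, 0, -5, 0],
  [0, 0, 0, 0, 0],
  [0, 0, 0, 0, 0],
])

```text
clock: 25.25
position: [559.6, 123.8, 219.9]
ee_rot: [-3.141, 0.0, 1.399]
wrist_force: [0.2, 0.1, -0.7]
opening: 0.2
```

```bash
python3 - <<'E'
from h import *
lidcheck()
# bystanders: compare top view with the first one, outside robot/organizer
a=cv2.imread("pics/top0.png"); b=imaging.snapshot("top"); cv2.imwrite("pics/top9.png",b)
d=(cv2.absdiff(a,b).max(2)>40).astype(np.uint8); d=cv2.morphologyEx(d,cv2.MORPH_OPEN,np.ones((3,3)))
n,l,st,_=cv2.connectedComponentsWithStats(d); print(st[1:][st[1:,4]>15])
E
```

```text
[[360, 95], [350, 219], [300, 231], [252, 231], [202, 218], [193, 94]]
0 [[360.0, 92.0], [350.0, 219.0], [190.0, 92.0], [200.0, 219.0]]
0.05 [[360.0, 90.0], [352.0, 220.0], [190.0, 90.0], [198.0, 220.0]]
0.1 [[360.0, 88.0], [353.0, 220.0], [190.0, 88.0], [197.0, 220.0]]
0.15 [[360.0, 86.0], [355.0, 220.0], [189.0, 86.0], [195.0, 220.0]]
25.3 [559.2 123.8 219. ] [ 0.8 -1.1 -1.2]
[[   41   108   213   312 31163]
 [  218   185    29    54   583]
 [  219   192     7    19    83]
 [  273   213   132   117  5689]
 [  132   295     5     5    21]
 [    0   331    41    32   884]
 [  426   349     6     3    18]
 [  387   353    69    67  2569]
 [    0   406    10    11    74]
 [  234   407     9     9    42]
 [  316   406    33    14   279]
 [  254   415     8     5    30]
 [   24   416    13     4    42]]
```

```bash
python3 - <<'E'
import cv2,numpy as np
for f in("top0","top9"):
    h=cv2.cvtColor(cv2.imread(f"pics/{f}.png"),cv2.COLOR_BGR2HSV)
    for n,lo,hi in(("pink",160,178),("purple",130,150)):
        m=(h[...,0]>=lo)&(h[...,0]<=hi)&(h[...,1]>80); y,x=np.nonzero(m[:340,80:430]); print(f,n,np.percentile(x+80,[1,50,99]),np.percentile(y,[1,50,99]),len(x))
g=[cv2.cvtColor(cv2.imread(f"pics/{f}.png"),cv2.COLOR_BGR2GRAY) for f in("top0","top9")]
for n,(x0,y0,x1,y1) in dict(pot=(276,123,320,167),cup=(376,135,415,175),bowl=(116,280,163,325),sp0=(330,123,356,180),sp1=(218,234,240,293),sp2=(400,210,422,268)).items():
    T=g[0][y0:y1,x0:x1]; r=cv2.matchTemplate(g[1][y0-8:y1+8,x0-8:x1+8],T,cv2.TM_CCOEFF_NORMED); _,s,_,p=cv2.minMaxLoc(r); print(n,round(s,3),p[0]-8,p[1]-8)
E
```

```text
top0 pink [349. 376. 402.] [264. 296. 326.] 2841
top0 purple [103. 134. 164.] [ 86. 118. 149.] 2949
top9 pink [349.09 376.   402.  ] [264. 296. 326.] 2810
top9 purple [101.14 131.   165.  ] [ 84.14 104.   134.  ] 1315
pot 0.998 0 0
cup 0.999 0 0
bowl 0.317 -8 -8
sp0 0.999 0 0
sp1 0.949 0 0
sp2 0.999 0 0
```

```bash
python3 - <<'E'
from h import *
a=cv2.imread("pics/side0.png",0); b=cv2.cvtColor(imaging.snapshot("side"),cv2.COLOR_BGR2GRAY)
for n,(x0,y0,x1,y1) in dict(bowl=(134,168,178,204),purple=(272,116,324,158)).items():
    r=cv2.matchTemplate(b[y0-8:y1+8,x0-8:x1+8],a[y0:y1,x0:x1],cv2.TM_CCOEFF_NORMED); _,s,_,p=cv2.minMaxLoc(r); print(n,round(s,3),p[0]-8,p[1]-8)
print(manip.finish_job())
E
```

```text
bowl 0.999 0 0
purple 0.896 0 0
the job is handed in; nothing more can be done
None
```

The cradle is seated in the pale-blue organizer with its tongue under the lip, the flap is shut over it, and I handed the job in at about 25 s of the 53 s allowed.

- **Cradle:** I set it down about 15 mm short and slid it under the lip. The upward force rose to 13 N just before the keys lined up, then fell to the cradle's own weight. It then went down freely to 8 mm below its riding height, which is fully seated. A close picture after release showed it square in the pocket.
- **Flap:** I pushed it over from behind and pressed it down to a hard stop at 68.8 mm with 13 N; the shut top should be at 68 mm. After I backed the arm off, the lid's corners in the wrist picture matched the shut model to about 3 px.
- **Other things:** Template matching showed no shift for the pot, cup, bowl and three spoons. The pink box stayed where it was. The purple one also showed no shift, though its match was weaker (0.90).

Some readings disagreed:
- The shut fingertips were at about TCP height, not the stated 22 mm ahead, so pressing the lid went lower than planned.
- The gripper read about 10 mm on the 14 mm handle.
- The arm hid the bowl and part of the purple box in the last top view, so I checked those two in the side view instead.

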